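Take apart the wide air filter for cleaning

ROBOT

A 7-joint arm with a two-finger parallel gripper is mounted at the origin on a cart in front of the work surface, level with it; the furniture and walls round the work are solid. World frame = base frame: x ahead of the robot, y to its left, z up, the work surface at z = 0. Lengths are in m, angles in rad, forces in N, time in s.
With the tool pointing down it reaches from about 0.4 to 0.85 m from the base axis. Payload 4.4 kg.
Tool frame: the origin (TCP) lies at the centre of the arm's flange, where the gripper is bolted on; the fingertips stand 199 mm ahead of it and the grasp point (between the pads) lies 180 mm ahead of it; z points along the fingers, y is the line along which they close (so a half turn about z gives the same grasp; the last joint's range is limited). The gripper opens to 94 mm and grips with 3 to 60 N. Pads are 16 mm wide; open, the fingers measure 119 mm over their backs; the gripper's body (75 mm by 177 mm) begins 78 mm behind the grasp point.
Start: joints at [1.226, 0.628, 0.038, 1.517, -0.027, 0.996, -0.02], TCP at [0.179, -0.625, 0.405] pointing down, gripper open.
Joint ranges: [-3.06, 3.06], [-0.37, 2.12], [-1.25, 1.32], [0.18, 2.47], [-1.1, 4.24], [0.23, 1.98], [-2.94, 2.94]. Speed limits (rad/s): [2.57, 2.57, 3.14, 3.14, 3.14, 3.14, 3.14].

INTERFACE

Orientations are given as a rotation vector (axis times angle).
In Python, from workcell import sense, imaging, ticket gives the robot as it stands. The module is installed in compiled form; this text tells all that it offers.
- The arm moves only by the tool jog_arm, never from a script. Its argument "targets" is a list of rows, each a list of 3 entries, a list of its own where there are three numbers: the turn, a rotation vector about the tool's x, y, z in units of 6 degrees (1.0 is 6 degrees), then the shift along the tool's x, y, z in units of 40 mm (1.0 is 40 mm), then the opening, from -1 (shut) to 1 (fully open). In form: [[[ax, ay, az], [dx, dy, dz], jaw], ...]. A call has 1 to 12 rows; each row shifts and turns the commanded pose from where the row before left it, along the tool's axes as they then stand; what a row does not reach is not made up. A row lasts 1/12 s, in which the tool goes at most 41.7 mm and 7.16 degrees, less where a joint would pass 70% of its speed; a pose out of reach is approached as far as the arm can. A call is refused whole if a number of a shift passes 1 or a number of a turn 1, either way. A call with a gripper value outside its range is refused whole. The fingers move at their own pace and stop on an object; the grip force is fixed at half the most. Time passes only in rows, so rows that do not move let the fingers close. It gives the time, the measured TCP pose, the force, the opening and the grip force at its end, in the units of the state.
- sense(): the state, without advancing time (a new reading comes with each control period).
- imaging.camera(name): name is "scene" or "top" or "wrist"; returns (picture, depth): 480x640x3 uint8, red, green, blue; 480x640 float32, m along the optical axis (not along the pixel's ray), 0 where there is no reading.
- imaging.calibration(name): a dict with "camera_matrix" (3x3 intrinsics, pixels), "D" ([k1, k2, p1, p2, k3] as OpenCV has them; the pictures are not rectified), "cam_to_world" (4x4, takes a point from camera to world coordinates). Camera axes: x right, y up, looking along -z (the intrinsics and any distortion apply to the point x, -y, -z); pixel columns grow to the right and rows downward; lengths in m; the calibration is good to about 2 mm. A picture is of the moment at which its call begins: read the wrist's pose just before it. calibration takes no time and is no camera call; for the wrist camera it gives the pose at the moment of the call.
- ticket.hand_in(): hands the job in; it is judged then, once.
Trained networks look in the newest picture that a camera, given by its name, has taken for a name from the list of things; names that differ only in an ending like _2 or _b are one class to them, and where a whole thing is asked for, a point or a joint stands for the part that bears it (a point fixed in the world has none). Each returns a list of dicts, best first, with "p" (0 to 1); they miss things now and then, are a little off and sometimes report something else, mostly with a low value. They report only what shows in the picture. A call takes as long as a camera call. They do not tell look-alikes from the thing itself.
- imaging.boxes_of(camera, target): "bbox" ([centre column, centre row, width, height] in pixels, round what is visible of it).
- imaging.pinpoint(camera, target): "point" ([column, row] in pixels: a listed point, or the origin of a listed thing).
The state is a dict: "time_s": time; "qpos": joint angles; "qd": joint speeds; "tau": joint torques, N m; "position": TCP position; "ee_rot": TCP orientation; "force": force on the tool from outside, world axes, zero at the start; "wrist_torque": the same for the moment, N m; "grip_width": finger opening in m; "grasp_force": force on a finger pad.
Only numpy, scipy, OpenCV 4.12 (cv2) and the standard library are available. Lean on these libraries where they do the work, as an engineer would, in place of code of your own. Each camera call takes 0.05 s, during which the arm holds its last target. There are 200 camera calls.

TASK

Take the wide air filter apart for cleaning: first lift its bell-shaped cover off and stand it in the metal tray, then pull the filter element out of the housing and stand it in the tray beside the cover. Set both down gently on the tray's floor, upright with their knobs up and not on one another, and leave the tall slim filter standing where it is.

Things in the scene. Friction and masses are not known exactly. Their poses are not given: they have to be found in the camera images.
- housing: housing of the wide air filter: open grey round cup, outside diameter 62, inside 56, rim 55 mm above the bench, on a square dark steel foot 76x76x6 mm with four screw heads and a short pipe port on its +x side; fixed to the bench. Origin: centre of the underside of the foot, z up.
- element: Filter element, loose, 0.12 kg, from below: paper cylinder, diameter 44 (z 0 to 42 mm), steel flange dia. 66 (to 46), step dia. 48 (to 51), dark steel knob post dia. 16 (to 79). Origin: centre of its underside, z up to the knob. At the start it hangs in the housing by its flange (origin 13 mm above the housing's), 6 mm free all round, under the cover. It comes clear of the rim after rising 45 mm.
- cover: Cover, loose, 0.15 kg: grey ribbed bell (upside-down cup), diameter 64, 40 mm high, hollow (inside dia. 56, 36 deep), round black knob dia. 22 on top (z 40 to 68 mm). Origin: centre of its open lower edge, z up to the knob. At the start it rests on the element's flange, hiding the element's knob (origin 46 mm above the element's); must rise 40 mm to clear that knob.
- tray: low open aluminium sheet-metal tray, outside 200 (its x) x 115 (its y) x 16 mm high, walls and floor 3 mm thick, fixed to the bench. Origin: centre of its underside; x and y along its sides.
- tray_floor (a point): centre of the upper face of the tray's floor, 3 mm above the tray's origin, axes as the tray's.
- slim_filter: tall slim air filter of the same make, to be left alone: grey cylinder of diameter 42 with a steel band, black knob of diameter 18 on top at 134 to 156 mm, square foot 64x64x6 mm, short port; 0.9 kg, stands loose on the bench. Origin: centre of the underside of the foot.
There are look-alikes about, which are no part of the job. What is shaped like the cover but turquoise is not meant.

How it is judged:
On the way, in this order (a step that is already met when the one before it is completed fails the run):
1. the cover stands in the tray, knob up and let go, while the element is still seated in the housing (z of cover in the frame of tray_floor between -0.004 and 0.006 m and x of cover in the frame of tray_floor between -0.09 and 0.09 m and y of cover in the frame of tray_floor between -0.05 and 0.05 m and angle between cover's own z axis and vertical below 0.15 rad and horizontal distance between element and housing below 0.012 m and z of element in the frame of housing below 0.023 m and contact force between cover and the fingers below 0.05 N), for 0.2 s.
2. the element is lifted clear out of the housing (z of element in the frame of housing above 0.056 m).
At the end, for the whole second after the job is handed in: Cover and element both stand at rest on the tray's floor, inside its walls (origins within 90 mm of its centre along its x and 50 mm along its y, underside within 6 mm of the floor), each upright with its knob up within about 8.5 degrees; the slim filter stands upright within 30 mm of where it was (z of cover in the frame of tray_floor between -0.004 and 0.006 m and x of cover in the frame of tray_floor between -0.09 and 0.09 m and y of cover in the frame of tray_floor between -0.05 and 0.05 m and angle between each of cover, element, slim_filter's own z axis and vertical below 0.15 rad and z of element in the frame of tray_floor between -0.004 and 0.006 m and x of element in the frame of tray_floor between -0.09 and 0.09 m and y of element in the frame of tray_floor between -0.05 and 0.05 m and linear speed of each of cover, element below 0.03 m/s and distance of slim_filter from where it was at the start of the episode below 0.03 m); the robot touches nothing.
It fails at once if the slim filter is pushed more than 30 mm or tipped (distance of slim_filter from where it was at the start of the episode above 0.03 m or angle between slim_filter's own z axis and vertical above 0.35 rad).
It fails at once if the cover is dropped from a height (it falls free, out of the fingers, at more than 0.8 m/s) (linear speed of cover above 0.8 m/s and contact force between cover and the fingers below 0.01 N).
It fails at once if the element is dropped from a height (it falls free, out of the fingers, at more than 0.8 m/s) (linear speed of element above 0.8 m/s and contact force between element and the fingers below 0.01 N).
It also fails if it takes over 45 s, if anything falls off the work surface, if the arm or the gripper's body presses on something with over 40 N, if the wrist force passes 120 N, or if a joint passes its speed limit or range.

## Working session

There is one attempt and no reset: what is moved stays moved. The work goes in short steps, Python scripts to look and compute and a tool call to move; the robot and the scene stay as the last step left them, time stands still between calls to the robot, and variables do not carry over. Pictures are saved under pics/ and viewed, at most 10 in all, crops included, and the job is handed in when it is done.

Besides the shell and the picture viewer there is one more tool, called after "Emit:" by a JSON object that holds its "name" and its "arguments", one argument or row to a line. jog_arm: Moves the arm, as the interface text tells. Its arguments: {"type":"object","properties":{"targets":{"type":"array","items":{"type":"array"}}},"required":["targets"]}

```bash
mkdir -p pics
cat > h.py <<'E'
import numpy as np, cv2
from workcell import sense, imaging, ticket
def cloud(name, depth):
    c=imaging.calibration(name);K=np.array(c["camera_matrix"],float);D=np.array(c["D"],float);T=np.array(c["cam_to_world"])
    v,u=np.mgrid[0:480,0:640]
    p=cv2.undistortPoints(np.stack([u,v],-1).reshape(-1,1,2).astype(float),K,D).reshape(480,640,2)
    P=np.stack([p[...,0]*depth,-p[...,1]*depth,-depth],-1)
    W=P@T[:3,:3].T+T[:3,3]; W[depth<=0]=np.nan
    return W
def save(n,pic): cv2.imwrite(f"pics/{n}.png",pic[...,::-1])
E
python3 - <<'E'
from h import *
s=sense();print(s["time_s"],s["position"],s["ee_rot"],s["grip_width"])
ims=[]
for n in("top","scene"):
    p,d=imaging.camera(n);W=cloud(n,d);np.save(n+".npy",W);save(n+"0",p)
    for t in("cover","housing","tray","slim_filter"):
        for b in imaging.boxes_of(n,t)[:4]:
            c,r,w,h=b["bbox"];c=int(min(max(c,0),639));r=int(min(max(r,0),479))
            print(n,t,round(b["p"],2),np.round(b["bbox"]),np.round(W[r,c],3))
E
```

```text
0.0 [ 0.17882806 -0.62462208  0.40376927] [-3.10929195e+00 -4.36309341e-01  4.93578102e-04] 0.09429232976015085
top cover 0.71 [370. 254.  45.  43.] [ 0.494 -0.266  0.128]
top cover 0.62 [188. 158.  44.  44.] [0.657 0.016 0.042]
top housing 0.85 [363. 261.  63.  64.] [ 0.486 -0.257  0.1  ]
top tray 0.69 [443. 284. 137. 143.] [ 0.452 -0.397  0.004]
top slim_filter 0.71 [334. 169.  37.  58.] [ 0.619 -0.214  0.134]
scene cover 0.77 [307. 170.  31.  31.] [0.662 0.008 0.042]
scene cover 0.68 [322. 288.  38.  35.] [ 0.489 -0.273  0.101]
scene housing 0.97 [327. 311.  44.  38.] [ 0.485 -0.295  0.05 ]
scene tray 0.64 [348. 374. 127.  79.] [ 0.452 -0.396  0.005]
scene slim_filter 0.75 [365. 234.  41.  66.] [ 0.623 -0.231  0.095]
```

View pics/top0.png

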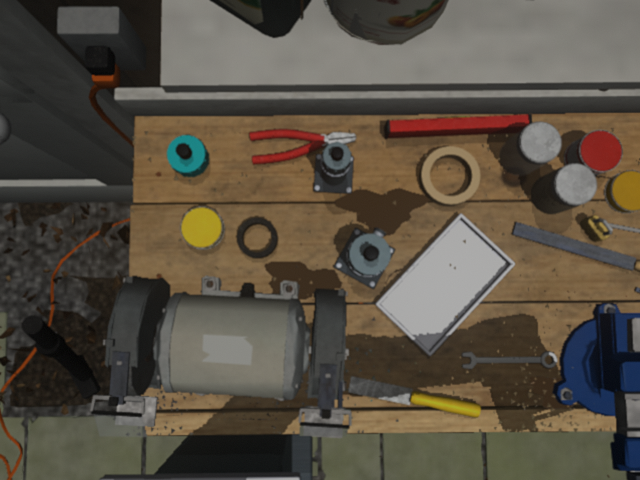

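View pics/scene0.png

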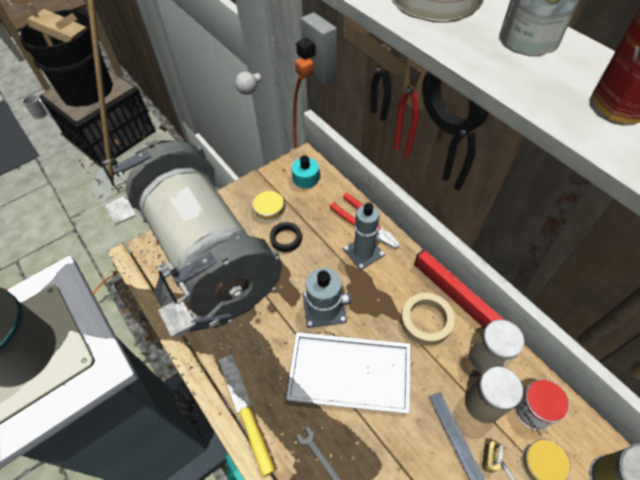

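```bash
cat > m.py <<'E'
from h import *
W=np.load("top.npy")
def reg(x,y,r,z0,z1,src=("top","scene")):
    out=[]
    for n in src:
        Q=np.load(n+".npy").reshape(-1,3);Q=Q[np.isfinite(Q).all(1)]
        m=(np.hypot(Q[:,0]-x,Q[:,1]-y)<r)&(Q[:,2]>z0)&(Q[:,2]<z1);out.append(Q[m])
    return out
def circ(P):
    (c,r)=cv2.minEnclosingCircle(P[:,:2].astype(np.float32));return np.round(c,4),round(r,4),len(P),np.round(np.median(P,0),4)
E
python3 - <<'E'
from m import *
for nm,x,y,r,z0,z1 in [("knob",.49,-.263,.03,.118,.135),("bell",.49,-.263,.05,.085,.105),("slimknob",.62,-.214,.03,.145,.17)]:
    for P in reg(x,y,r,z0,z1):
        if len(P)>3: print(nm,circ(P))
# tray
for n in("top","scene"):
    Q=np.load(n+".npy").reshape(-1,3);Q=Q[np.isfinite(Q).all(1)]
    m=(np.hypot(Q[:,0]-.452,Q[:,1]+.397)<.125)&(Q[:,2]>.009)&(Q[:,2]<.022)
    (c,sz,a)=cv2.minAreaRect(Q[m][:,:2].astype(np.float32));print(n,"tray",c,sz,a,m.sum())
    m=(np.hypot(Q[:,0]-.452,Q[:,1]+.397)<.04);print("floor z",np.median(Q[m][:,2]))
# heights of tall things, 4 cm grid
Q=np.concatenate([np.load(n+".npy").reshape(-1,3) for n in("top","scene")]);Q=Q[np.isfinite(Q).all(1)]
print("max z cm; cols y .1..-.75")
for x in np.arange(.9,.1,-.05):
    print("%.2f"%x,[int(100*Q[k][:,2].max()) if (k:=(abs(Q[:,0]-x)<.025)&(abs(Q[:,1]-y)<.025)).any() else -9 for y in np.arange(.1,-.76,-.05)])
from scipy.spatial.transform import Rotation as R
print(R.from_rotvec(sense()["ee_rot"]).as_matrix().round(3))
E
```

```text
knob (array([ 0.4957, -0.2688]), 0.0108, 176, array([ 0.4955, -0.2681,  0.1274]))
knob (array([ 0.4976, -0.2684]), 0.011, 141, array([ 0.4963, -0.2703,  0.1278]))
bell (array([ 0.4957, -0.2692]), 0.0322, 1199, array([ 0.4946, -0.2672,  0.0997]))
bell (array([ 0.4977, -0.2684]), 0.0322, 824, array([ 0.4907, -0.2765,  0.1003]))
slimknob (array([ 0.6378, -0.2203]), 0.0102, 147, array([ 0.6361, -0.2194,  0.1561]))
slimknob (array([ 0.6386, -0.2194]), 0.0092, 96, array([ 0.6365, -0.2221,  0.1564]))
top tray (0.45144450664520264, -0.39948180317878723) (0.20639650523662567, 0.20615985989570618) 46.11259078979492 1600
floor z 0.0038355840984396483
scene tray (0.45589199662208557, -0.39555466175079346) (0.23464608192443848, 0.20621058344841003) 45.92995071411133 1582
floor z 0.0041075577207519975
max z cm; cols y .1..-.75
0.90 [-9, -9, -9, -9, -9, -9, -9, -9, -9, -9, -9, -9, -9, -9, -9, -9, -9, -9]
0.85 [-9, -9, -9, -9, -9, -9, -9, -9, -9, -9, -9, -9, -9, -9, -9, -9, -9, -9]
0.80 [35, 34, 31, 35, 35, 31, 27, 35, 35, 54, 56, 35, 35, 35, 30, 22, 13, 6]
0.75 [35, 35, 35, 35, 37, 38, 38, 38, 52, 
[... 241 characters left out ...]
 4, 3, 3]
0.55 [0, 3, 3, 3, 2, 2, 0, 10, 10, 0, 2, 2, 1, 10, 10, 6, 3, 0]
0.50 [0, 0, 3, 2, 2, 2, 1, 13, 12, 2, 2, 2, 2, 1, 1, 3, 2, 0]
0.45 [0, 23, 20, 20, 19, 19, 21, 21, 10, 2, 0, 2, 2, 0, 0, 0, 1, -9]
0.40 [-9, 25, 22, 23, 23, 22, 24, 22, 2, 2, 2, 2, 0, 0, 11, 13, 6, -3]
0.35 [-9, 24, 22, 23, 23, 23, 25, 17, 0, 2, 2, 1, 1, 1, 16, 16, -9, -9]
0.30 [24, 25, 23, 21, 21, 23, 26, 23, 1, 2, 2, 1, 0, 2, 16, 15, -9, -9]
0.25 [21, 21, 0, 0, 1, 22, 23, 23, 1, 2, 2, 2, 0, 1, 16, 15, -9, -9]
0.20 [0, 0, 0, 0, 0, 0, 0, 0, 0, 0, 0, 0, 0, 0, 16, 11, -9, -9]
0.15 [0, 0, 0, 0, 0, 0, -81, -43, -43, -46, -9, -9, -9, -9, -9, 9, -9, -9]
[[ 0.961  0.275  0.   ]
 [ 0.275 -0.961  0.   ]
 [ 0.    -0.    -1.   ]]
```

Run:
```python
from m import *
for n in("top","scene"):
    p=cv2.imread(f"pics/{n}0.png");W=np.load(n+".npy")
    hsv=cv2.cvtColor(p,cv2.COLOR_BGR2HSV)
    d=np.hypot(W[...,0]-.452,W[...,1]+.397)
    m=((W[...,2]>.0025)&(W[...,2]<.02)&(d<.135)&(hsv[...,1]<50)&(hsv[...,2]>60)).astype(np.uint8)
    m=cv2.morphologyEx(m,cv2.MORPH_OPEN,np.ones((5,5)))
    k,l,st,_=cv2.connectedComponentsWithStats(m);i=1+st[1:,4].argmax();P=W[l==i]
    c,sz,a=cv2.minAreaRect(P[:,:2].astype(np.float32));print(n,np.round(c,4),np.round(sz,4),round(a,1))
    rim=P[P[:,2]>.013];print(len(rim),cv2.minAreaRect(rim[:,:2].astype(np.float32)))
    for b in imaging.pinpoint(n,"tray_floor")[:2]:
        u,v=np.round(b["point"]).astype(int);print(b["p"],W[v,u])
Q=np.concatenate([np.load(n+".npy").reshape(-1,3) for n in("top","scene")]);Q=Q[np.isfinite(Q).all(1)]
g=Q[(Q[:,2]>.14)&(Q[:,2]<.3)&(Q[:,0]<.55)&(Q[:,1]>-.6)]
for c in([.496,-.2688],):
    d=np.hypot(*(g[:,:2]-c).T);i=d.argsort()[:200:20];print(np.c_[g[i],d[i]].round(3))
print(g[g[:,1]<-.15][:,0].max(),g[:,1].min())
```

```text
top [ 0.4567 -0.4634] [0.0132 0.0131] 89.2
0 ((0.0, 0.0), (0.0, 0.0), 0.0)
0.59 [ 0.45401078 -0.39462652  0.00237637]
scene [ 0.4489 -0.3529] [0.0576 0.0677] 50.9
34 ((0.47329944372177124, -0.3400985300540924), (0.002516171894967556, 0.04535268247127533), 45.07407760620117)
0.91 [ 0.45142699 -0.39450511  0.00251484]
[[ 0.445 -0.227  0.163  0.066]
 [ 0.444 -0.225  0.168  0.068]
 [ 0.442 -0.225  0.193  0.07 ]
 [ 0.442 -0.223  0.193  0.07 ]
 [ 0.437 -0.229  0.191  0.071]
 [ 0.438 -0.226  0.151  0.072]
 [ 0.441 -0.221  0.194  0.073]
 [ 0.441 -0.219  0.192  0.074]
 [ 0.443 -0.217  0.166  0.075]
 [ 0.441 -0.217  0.186  0.076]]
0.4461366579900711 -0.5999813511247669
```

```bash
cat >> h.py <<'E'
def onplane(name,uv,z):
    c=imaging.calibration(name);K=np.array(c["camera_matrix"],float);D=np.array(c["D"],float);T=np.array(c["cam_to_world"])
    p=cv2.undistortPoints(np.array(uv,float).reshape(-1,1,2),K,D).reshape(-1,2)
    r=np.c_[p[:,0],-p[:,1],-np.ones(len(p))]@T[:3,:3].T
    return T[:3,3]+r*((z-T[2,3])/r[:,2])[:,None]
E
python3 - <<'E'
from h import *
for n,s in(("top",(440,280)),("scene",(348,374))):
    p=cv2.imread(f"pics/{n}0.png");hsv=cv2.cvtColor(p,cv2.COLOR_BGR2HSV)
    m=((hsv[...,1]<40)&(hsv[...,2]>150)).astype(np.uint8)
    m=cv2.morphologyEx(m,cv2.MORPH_CLOSE,np.ones((5,5)))
    k,l=cv2.connectedComponents(m);m=(l==l[s[1],s[0]])
    v,u=np.nonzero(m);W=onplane(n,np.c_[u,v],.016)
    c,sz,a=cv2.minAreaRect(W[:,:2].astype(np.float32));print(n,m.sum(),np.round(c,4),np.round(sz,4),a)
    print(cv2.boxPoints((c,sz,a)).round(3).tolist())
print(onplane("top",[(460,214),(514,264),(430,355),(377,302)],.016).round(3))
E
```

```text
top 8258 [ 0.453  -0.3992] [0.1188 0.2041] 45.762939453125
[[0.33799999952316284, -0.3709999918937683], [0.48500001430511475, -0.5130000114440918], [0.5680000185966492, -0.42800000309944153], [0.42100000381469727, -0.2849999964237213]]
scene 8320 [ 0.4545 -0.3972] [0.1249 0.2089] 45.45234680175781
[[0.335999995470047, -0.36800000071525574], [0.48500001430511475, -0.5149999856948853], [0.5730000138282776, -0.4259999990463257], [0.42399999499320984, -0.27900001406669617]]
[[ 0.566 -0.426  0.016]
 [ 0.484 -0.511  0.016]
 [ 0.339 -0.371  0.016]
 [ 0.424 -0.287  0.016]]
```

Emit:
{"name": "jog_arm", "arguments": {
  "targets": [
    [[0,0,1],[0,0,0],1],
    [[0,0,1],[0,0,0],1],
    [[0,0,1],[0,0,0],1],
    [[0,0,1],[0,0,0],1],
    [[0,0,1],[0,0,0],1],
    [[0,0,1],[0,0,0],1],
    [[0,0,1],[0,0,0],1],
    [[0,0,1],[0,0,0],1],
    [[0,0,1],[0,0,0],1],
    [[0,0,1],[0,0,0],1],
    [[0,0,0],[0,0,0],1]
  ]
}}

```text
time_s: 1.52
position: [0.1792, -0.6249, 0.4046]
ee_rot: [2.911, -1.181, -0.0]
force: [0.6, -0.4, 0.0]
grip_width: 0.0939
grasp_force: 0.0
```

```bash
cat > go.py <<'E'
from h import *
import sys
from scipy.spatial.transform import Rotation as R
def go(x,y,z):
    s=sense();r=R.from_rotvec(s["ee_rot"]);M=r.as_matrix();p=np.array(s["position"])+.18*M[:,2]
    ty=np.array([-.697,-.717,0]);tz=np.array([0,0,-1.]);G=np.c_[np.cross(ty,tz),ty,tz]
    print("t",round(s["time_s"],2),"grasp pt",p.round(4),"turn",(R.from_matrix(M.T@G).as_rotvec()*180/np.pi/6).round(3),
     "shift",((M.T@(np.array([x,y,z])-p))/.04).round(3),"w",round(s["grip_width"],4),"F",np.round(s["force"],1),"g",round(s["grasp_force"],1),"q",np.round(s["qpos"],2))
if __name__=="__main__": go(*map(float,sys.argv[1:4]))
E
python3 go.py .496 -.2688 .23
```

```text
t 1.52 grasp pt [ 0.1791 -0.6249  0.2246] turn [0.003 0.002 0.004] shift [ -0.519 -11.905  -0.137] w 0.0939 F [ 0.6 -0.4  0. ] g 0.0 q [ 1.06  0.65  0.33  1.52 -0.23  1.01 -0.89]
```

Emit:
{"name": "jog_arm", "arguments": {
  "targets": [
    [[0,0,0],[0,-0.4,-0.1],1],
    [[0,0,0],[0,-0.7,-0.04],1],
    [[0,0,0],[0,-0.8,0],1],
    [[0,0,0],[0,-0.8,0],1],
    [[0,0,0],[0,-0.8,0],1],
    [[0,0,0],[0,-0.8,0],1],
    [[0,0,0],[0,-0.8,0],1],
    [[0,0,0],[0,-0.8,0],1],
    [[0,0,0],[-0.1,-0.8,0],1],
    [[0,0,0],[-0.2,-0.8,0],1],
    [[0,0,0],[-0.2,-0.8,0],1],
    [[0,0,0],[0,-0.8,0],1]
  ]
}}

```text
time_s: 2.52
position: [0.4174, -0.3473, 0.4104]
ee_rot: [-2.914, 1.173, 0.002]
force: [0.3, 0.0, -0.0]
grip_width: 0.094
grasp_force: 0.0
```

Emit:
{"name": "jog_arm", "arguments": {
  "targets": [
    [[0,0,0],[0,-0.8,0],1],
    [[0,0,0],[0,-0.8,0],1],
    [[0,0,0],[0,-0.6,0],1],
    [[0,0,0],[0,-0.4,0],1],
    [[0,0,0],[0,-0.2,0],1],
    [[0,0,0],[0,0,0],1],
    [[0,0,0],[0,0,0],1]
  ]
}}

```text
time_s: 3.1
position: [0.4949, -0.2693, 0.4103]
ee_rot: [2.912, -1.176, -0.0]
force: [-0.4, -0.6, -0.1]
grip_width: 0.0939
grasp_force: 0.0
```

Run:
```python
from go import *
go(.496,-.2688,.12)
p,d=imaging.camera("wrist");save("w1",p);W=cloud("wrist",d);Q=W.reshape(-1,3);Q=Q[np.isfinite(Q).all(1)]
near=np.hypot(Q[:,0]-.496,Q[:,1]+.2688)
for z0,z1,r in((.118,.135,.03),(.085,.105,.05)):
    P=Q[(near<r)&(Q[:,2]>z0)&(Q[:,2]<z1)]
    if len(P)>3: print(cv2.minEnclosingCircle(P[:,:2].astype(np.float32)),np.median(P[:,2]),len(P))
```

```text
t 3.1 grasp pt [ 0.4948 -0.2694  0.2303] turn [ 0.007 -0.001  0.036] shift [ 0.011 -0.035  2.758] w 0.0939 F [-0.4 -0.6 -0.1] g 0.0 q [ 0.23  0.52  0.34  1.76 -0.21  0.9  -1.68]
((0.4969741702079773, -0.26949429512023926), 0.010947534814476967) 0.1268052722677367 612
((0.49670520424842834, -0.2692717909812927), 0.03217364475131035) 0.09911671204935235 3398
```

View pics/w1.png

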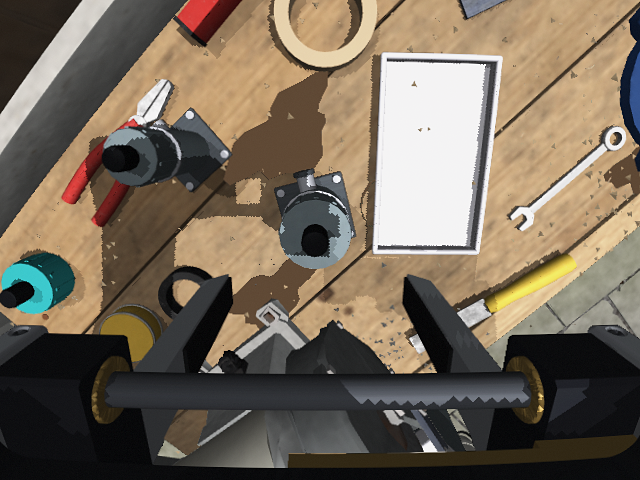

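Emit:
{"name": "jog_arm", "arguments": {
  "targets": [
    [[0,0,0.04],[0.04,-0.04,0.2],1],
    [[0,0,0],[0,0,0.4],1],
    [[0,0,0],[0,0,0.4],1],
    [[0,0,0],[0,0,0.4],0.6],
    [[0,0,0],[0,0,0.4],0.3],
    [[0,0,0],[0,0,0.4],0],
    [[0,0,0],[0,0,0.3],0],
    [[0,0,0],[0,0,0.2],0],
    [[0,0,0],[0,0,0.05],0],
    [[0,0,0],[0,0,0],0],
    [[0,0,0],[0,0,0],0]
  ]
}}

```text
time_s: 4.07
position: [0.4976, -0.2693, 0.3007]
ee_rot: [2.909, -1.185, 0.001]
force: [-0.3, 0.5, 0.2]
grip_width: 0.0477
grasp_force: 0.0
```

```bash
python3 go.py .4968 -.2693 .12
```

```text
t 4.07 grasp pt [ 0.4977 -0.2694  0.1207] turn [-0.001 -0.008 -0.02 ] shift [-0.017  0.014  0.017] w 0.0477 F [-0.3  0.5  0.2] g 0.0 q [ 0.27  0.66  0.28  1.86 -0.28  0.66 -1.63]
```

Well centred. Close and lift slowly, then check.

Emit:
{"name": "jog_arm", "arguments": {
  "targets": [
    [[0,0,0],[0,0,0],-1],
    [[0,0,0],[0,0,0],-1],
    [[0,0,0],[0,0,0],-1],
    [[0,0,0],[0,0,0],-1],
    [[0,0,0],[0,0,0],-1],
    [[0,0,0],[0,0,0],-1]
  ]
}}

```text
time_s: 4.57
position: [0.4977, -0.2688, 0.3006]
ee_rot: [-2.91, 1.184, -0.001]
force: [-0.1, -0.4, 1.7]
grip_width: 0.0217
grasp_force: 30.0
```

Emit:
{"name": "jog_arm", "arguments": {
  "targets": [
    [[0,0,0],[0,0,-0.05],-1],
    [[0,0,0],[0,0,-0.1],-1],
    [[0,0,0],[0,0,-0.15],-1],
    [[0,0,0],[0,0,-0.2],-1],
    [[0,0,0],[0,0,-0.2],-1],
    [[0,0,0],[0,0,-0.2],-1],
    [[0,0,0],[0,0,-0.2],-1],
    [[0,0,0],[0,0,-0.2],-1],
    [[0,0,0],[0,0,-0.2],-1],
    [[0,0,0],[0,0,-0.1],-1],
    [[0,0,0],[0,0,0],-1]
  ]
}}

```text
time_s: 5.48
position: [0.4979, -0.2689, 0.3655]
ee_rot: [2.91, -1.183, 0.003]
force: [-0.2, -0.1, -0.9]
grip_width: 0.0216
grasp_force: 30.0
```

Run:
```python
from go import *
go(.487,-.431,.18)
p,d=imaging.camera("scene");save("s1",p[150:450,200:500])
```

```text
t 5.48 grasp pt [ 0.4983 -0.2691  0.1855] turn [-0.007 -0.02  -0.012] shift [2.623 3.095 0.142] w 0.0216 F [-0.2 -0.1 -0.9] g 30.0 q [ 0.24  0.57  0.32  1.81 -0.24  0.8  -1.67]
```

View pics/s1.png

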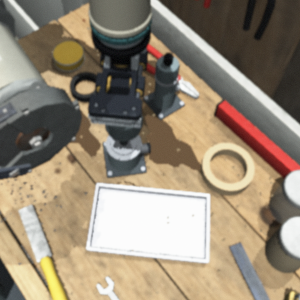

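Emit:
{"name": "jog_arm", "arguments": {
  "targets": [
    [[0,0,0],[0.15,0.2,0],-1],
    [[0,0,0],[0.3,0.35,0],-1],
    [[0,0,0],[0.3,0.35,0],-1],
    [[0,0,0],[0.3,0.35,0],-1],
    [[0,0,0],[0.3,0.35,0],-1],
    [[0,0,0],[0.3,0.35,0],-1],
    [[0,0,0],[0.3,0.35,0],-1],
    [[0,0,0],[0.3,0.35,0],-1],
    [[0,0,0],[0.25,0.3,0],-1],
    [[0,0,0],[0.12,0.15,0],-1],
    [[0,0,0],[0,0,0],-1],
    [[0,0,0],[0,0,0],-1]
  ]
}}

```text
time_s: 6.53
position: [0.4857, -0.4307, 0.3636]
ee_rot: [-2.909, 1.184, 0.002]
force: [0.7, 0.7, -1.8]
grip_width: 0.0215
grasp_force: 30.0
```

```bash
python3 go.py .487 -.431 .064
```

```text
t 6.53 grasp pt [ 0.4856 -0.4304  0.1836] turn [-0.003  0.014 -0.02 ] shift [ 0.04  -0.014  2.99 ] w 0.0215 F [ 0.7  0.7 -1.8] g 30.0 q [ 0.51  0.69  0.3   1.57 -0.24  0.92 -1.45]
```

Emit:
{"name": "jog_arm", "arguments": {
  "targets": [
    [[0,0,0],[0.03,0,0.15],-1],
    [[0,0,0],[0,0,0.35],-1],
    [[0,0,0],[0,0,0.4],-1],
    [[0,0,0],[0,0,0.4],-1],
    [[0,0,0],[0,0,0.4],-1],
    [[0,0,0],[0,0,0.4],-1],
    [[0,0,0],[0,0,0.3],-1],
    [[0,0,0],[0,0,0.2],-1],
    [[0,0,0],[0,0,0.15],-1],
    [[0,0,0],[0,0,0.1],-1],
    [[0,0,0],[0,0,0],-1]
  ]
}}

```text
time_s: 7.45
position: [0.487, -0.4313, 0.2498]
ee_rot: [-2.91, 1.183, 0.001]
force: [0.0, 0.2, -1.8]
grip_width: 0.0213
grasp_force: 30.0
```

Emit:
{"name": "jog_arm", "arguments": {
  "targets": [
    [[0,0,0],[0,0,0.04],-1],
    [[0,0,0],[0,0,0.03],-1],
    [[0,0,0],[0,0,0.03],-1],
    [[0,0,0],[0,0,0],-1]
  ]
}}

```text
time_s: 7.78
position: [0.487, -0.4316, 0.2465]
ee_rot: [2.91, -1.184, 0.001]
force: [-0.2, 0.0, -2.3]
grip_width: 0.0214
grasp_force: 30.0
```

```bash
python3 go.py .487 -.431 .0647
```

```text
t 7.78 grasp pt [ 0.487  -0.4316  0.0665] turn [-0.001 -0.004 -0.014] shift [-0.012 -0.011  0.045] w 0.0214 F [-0.2  0.  -2.3] g 30.0 q [ 0.54  0.83  0.25  1.64 -0.29  0.7  -1.41]
```

Emit:
{"name": "jog_arm", "arguments": {
  "targets": [
    [[0,0,0],[0,0,0.03],-1],
    [[0,0,0],[0,0,0.02],-1],
    [[0,0,0],[0,0,0.0],-1]
  ]
}}

```text
time_s: 8.03
position: [0.487, -0.4316, 0.2447]
ee_rot: [2.91, -1.184, 0.001]
force: [-0.7, 0.7, 2.0]
grip_width: 0.0212
grasp_force: 30.0
```

Emit:
{"name": "jog_arm", "arguments": {
  "targets": [
    [[0,0,0],[0,0,0.02],-1],
    [[0,0,0],[0,0,0.0],-1]
  ]
}}

```text
time_s: 8.2
position: [0.487, -0.4316, 0.2447]
ee_rot: [-2.91, 1.184, -0.001]
force: [-1.0, 1.0, 7.0]
grip_width: 0.0209
grasp_force: 30.0
```

Contact on the tray floor. Release and rise.

Emit:
{"name": "jog_arm", "arguments": {
  "targets": [
    [[0,0,0],[0,0,0],0],
    [[0,0,0],[0,0,0],0],
    [[0,0,0],[0,0,0],0],
    [[0,0,0],[0,0,0],0],
    [[0,0,0],[0,0,-0.2],0],
    [[0,0,0],[0,0,-0.4],0],
    [[0,0,0],[0,0,-0.6],0],
    [[0,0,0],[0,0,-0.7],0],
    [[0,0,0],[0,0,-0.6],0],
    [[0,0,0],[0,0,-0.5],0],
    [[0,0,0],[0,0,0],0]
  ]
}}

```text
time_s: 9.12
position: [0.4877, -0.4328, 0.3686]
ee_rot: [2.907, -1.183, 0.013]
force: [-0.3, -0.3, -0.1]
grip_width: 0.047
grasp_force: 0.0
```

Run:
```python
from go import *
go(.487,-.431,.2)
p,d=imaging.camera("wrist");save("w2",p);W=cloud("wrist",d);np.save("w2.npy",W);Q=W.reshape(-1,3);Q=Q[np.isfinite(Q).all(1)]
for c,z0,z1,r in(((.497,-.2693),.086,.1,.03),((.497,-.2693),.055,.066,.05),((.487,-.431),.062,.08,.03),((.487,-.431),.038,.047,.05)):
    P=Q[(np.hypot(Q[:,0]-c[0],Q[:,1]-c[1])<r)&(Q[:,2]>z0)&(Q[:,2]<z1)]
    if len(P)>3: print(np.round(cv2.minEnclosingCircle(P[:,:2].astype(np.float32))[0],4),cv2.minEnclosingCircle(P[:,:2].astype(np.float32))[1],np.median(P[:,2]),len(P))
```

```text
t 9.12 grasp pt [ 0.4889 -0.4338  0.1886] turn [-0.003 -0.082 -0.015] shift [-0.081 -0.017 -0.285] w 0.047 F [-0.3 -0.3 -0.1] g 0.0 q [ 0.51  0.68  0.31  1.56 -0.24  0.93 -1.45]
[ 0.504  -0.2775] 0.030120179057121277 0.05720298767136828 781
[ 0.4857 -0.4299] 0.010863242670893669 0.06840363558665141 531
[ 0.4855 -0.4298] 0.031244831159710884 0.04074115292413377 2937
```

View pics/w2.png

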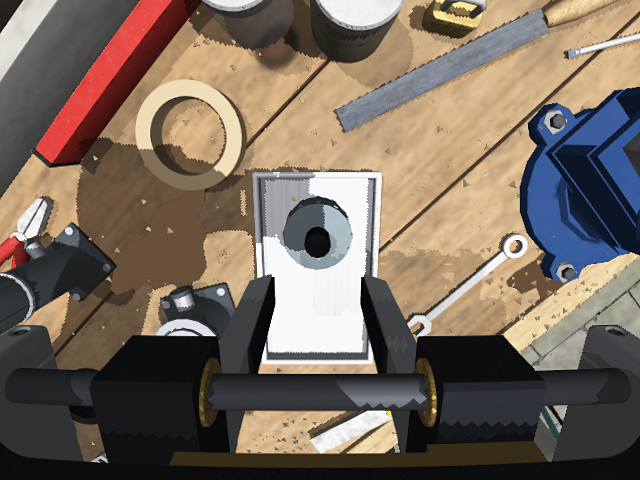

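Emit:
{"name": "jog_arm", "arguments": {
  "targets": [
    [[0,0,0],[-0.15,-0.2,0],0],
    [[0,0,0],[-0.3,-0.35,0],0],
    [[0,0,0],[-0.3,-0.35,0],0],
    [[0,0,0],[-0.3,-0.35,0],0],
    [[0,0,0],[-0.3,-0.35,0],0],
    [[0,0,0],[-0.3,-0.35,0],0],
    [[0,0,0],[-0.3,-0.35,0],0],
    [[0,0,0],[-0.3,-0.35,0],0],
    [[0,0,0],[-0.25,-0.3,0],0],
    [[0,0,0],[-0.12,-0.15,0],0],
    [[0,0,0],[0,0,0],0],
    [[0,0,0],[0,0,0],0]
  ]
}}

```text
time_s: 10.17
position: [0.4984, -0.2693, 0.3629]
ee_rot: [2.91, -1.182, -0.002]
force: [-0.8, -1.3, -0.6]
grip_width: 0.0471
grasp_force: 0.0
```

Run:
```python
from go import *
go(.497,-.269,.085)
for n in("wrist","scene","top"):
    p,d=imaging.camera(n);save("e_"+n,p);Q=cloud(n,d).reshape(-1,3);Q=Q[np.isfinite(Q).all(1)]
    for z0,z1,r in((.086,.1,.03),(.055,.063,.05)):
        P=Q[(np.hypot(Q[:,0]-.497,Q[:,1]+.269)<r)&(Q[:,2]>z0)&(Q[:,2]<z1)]
        if len(P)>3: c,rr=cv2.minEnclosingCircle(P[:,:2].astype(np.float32));print(n,np.round(c,4),rr,np.median(P[:,2]),len(P))
```

```text
t 10.17 grasp pt [ 0.4981 -0.2693  0.1829] turn [ 0.007  0.009 -0.005] shift [-0.023  0.013  2.446] w 0.0471 F [-0.8 -1.3 -0.6] g 0.0 q [ 0.24  0.58  0.32  1.81 -0.24  0.8  -1.66]
wrist [ 0.4971 -0.2699] 0.008135922253131866 0.09211235864094308 358
wrist [ 0.4969 -0.2695] 0.03315811976790428 0.05930182902530942 2196
scene [ 0.498  -0.2681] 0.008545821532607079 0.09279217761910824 72
scene [ 0.4978 -0.2679] 0.033867646008729935 0.06039712984353318 421
```

View pics/e_wrist.png

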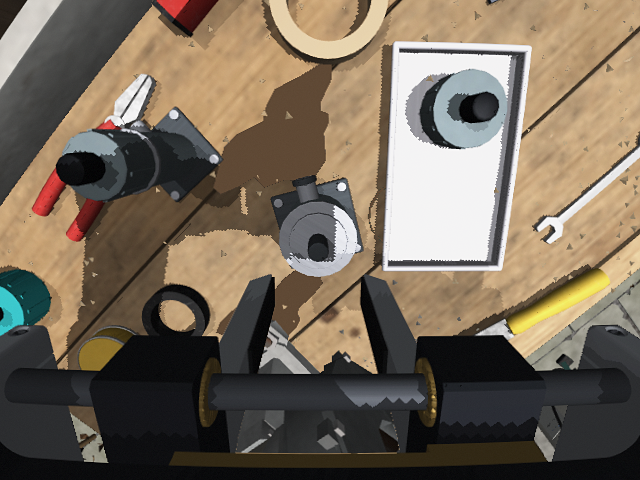

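Emit:
{"name": "jog_arm", "arguments": {
  "targets": [
    [[0,0,0],[-0.02,0.01,0.15],0],
    [[0,0,0],[0,0,0.35],0],
    [[0,0,0],[0,0,0.4],0],
    [[0,0,0],[0,0,0.4],0],
    [[0,0,0],[0,0,0.4],0],
    [[0,0,0],[0,0,0.3],0],
    [[0,0,0],[0,0,0.2],0],
    [[0,0,0],[0,0,0.15],0],
    [[0,0,0],[0,0,0.05],0],
    [[0,0,0],[0,0,0],0],
    [[0,0,0],[0,0,0],0]
  ]
}}

```text
time_s: 11.23
position: [0.4978, -0.2695, 0.2679]
ee_rot: [2.91, -1.184, 0.001]
force: [-0.4, -0.5, 0.7]
grip_width: 0.0468
grasp_force: 0.0
```

```bash
python3 go.py .4972 -.269 .086
```

```text
t 11.23 grasp pt [ 0.4979 -0.2696  0.0879] turn [-0.002 -0.008 -0.015] shift [-0.023  0.001  0.047] w 0.0468 F [-0.4 -0.5  0.7] g 0.0 q [ 0.28  0.71  0.25  1.88 -0.3   0.59 -1.61]
```

Emit:
{"name": "jog_arm", "arguments": {
  "targets": [
    [[0,0,0],[-0.02,0,0.04],0],
    [[0,0,0],[0,0,0],-1],
    [[0,0,0],[0,0,0],-1],
    [[0,0,0],[0,0,0],-1],
    [[0,0,0],[0,0,0],-1],
    [[0,0,0],[0,0,0],-1],
    [[0,0,0],[0,0,0],-1],
    [[0,0,0],[0,0,0],-1]
  ]
}}

```text
time_s: 11.9
position: [0.4971, -0.2687, 0.266]
ee_rot: [-2.91, 1.184, -0.0]
force: [-1.3, -0.9, 0.8]
grip_width: 0.0155
grasp_force: 30.0
```

```bash
python3 go.py .4972 -.269 .166
```

```text
t 11.9 grasp pt [ 0.4971 -0.2687  0.086 ] turn [-0.001 -0.001 -0.013] shift [ 0.006  0.003 -2.   ] w 0.0155 F [-1.3 -0.9  0.8] g 30.0 q [ 0.28  0.71  0.25  1.88 -0.3   0.58 -1.61]
```

Emit:
{"name": "jog_arm", "arguments": {
  "targets": [
    [[0,0,0],[0,0,-0.05],-1],
    [[0,0,0],[0,0,-0.1],-1],
    [[0,0,0],[0,0,-0.2],-1],
    [[0,0,0],[0,0,-0.25],-1],
    [[0,0,0],[0,0,-0.25],-1],
    [[0,0,0],[0,0,-0.25],-1],
    [[0,0,0],[0,0,-0.25],-1],
    [[0,0,0],[0,0,-0.25],-1],
    [[0,0,0],[0,0,-0.25],-1],
    [[0,0,0],[0,0,-0.1],-1],
    [[0,0,0],[0,0,0],-1],
    [[0,0,0],[0,0,0],-1]
  ]
}}

```text
time_s: 12.9
position: [0.497, -0.2686, 0.344]
ee_rot: [-2.91, 1.183, -0.0]
force: [0.3, 0.7, -2.2]
grip_width: 0.0157
grasp_force: 30.0
```

Run:
```python
from go import *
go(.419,-.365,.164)
p,d=imaging.camera("scene");save("s3",cv2.resize(p[220:440,240:460],None,fx=2.5,fy=2.5))
```

```text
t 12.9 grasp pt [ 0.497  -0.2686  0.164 ] turn [-0.001 -0.001 -0.012] shift [ 0.284  3.087 -0.   ] w 0.0157 F [ 0.3  0.7 -2.2] g 30.0 q [ 0.25  0.6   0.31  1.83 -0.25  0.75 -1.65]
```

View pics/s3.png

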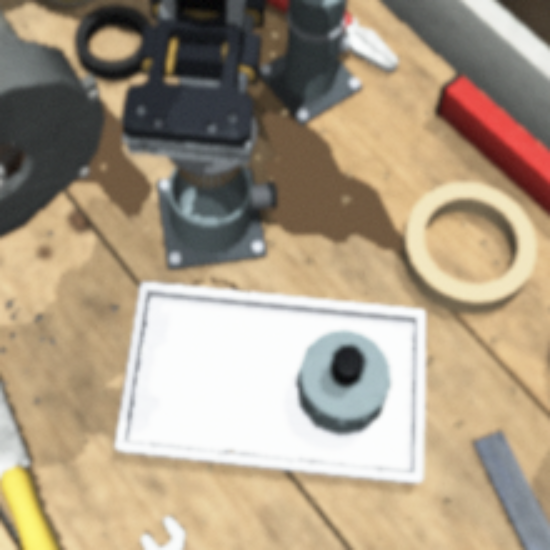

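Emit:
{"name": "jog_arm", "arguments": {
  "targets": [
    [[0,0,0],[0,0.2,0],-1],
    [[0,0,0],[0.04,0.35,0],-1],
    [[0,0,0],[0.04,0.35,0],-1],
    [[0,0,0],[0.04,0.35,0],-1],
    [[0,0,0],[0.04,0.35,0],-1],
    [[0,0,0],[0.04,0.35,0],-1],
    [[0,0,0],[0.04,0.35,0],-1],
    [[0,0,0],[0.04,0.35,0],-1],
    [[0,0,0],[0,0.3,0],-1],
    [[0,0,0],[0,0.14,0],-1],
    [[0,0,0],[0,0,0],-1],
    [[0,0,0],[0,0,0],-1]
  ]
}}

```text
time_s: 13.95
position: [0.4187, -0.3649, 0.3437]
ee_rot: [-2.909, 1.184, 0.0]
force: [-0.2, 0.1, -2.3]
grip_width: 0.0155
grasp_force: 30.0
```

Emit:
{"name": "jog_arm", "arguments": {
  "targets": [
    [[0,0,0],[0,0,0.15],-1],
    [[0,0,0],[0,0,0.3],-1],
    [[0,0,0],[0,0,0.35],-1],
    [[0,0,0],[0,0,0.35],-1],
    [[0,0,0],[0,0,0.3],-1],
    [[0,0,0],[0,0,0.25],-1],
    [[0,0,0],[0,0,0.2],-1],
    [[0,0,0],[0,0,0.1],-1],
    [[0,0,0],[0,0,0.05],-1],
    [[0,0,0],[0,0,0],-1],
    [[0,0,0],[0,0,0],-1]
  ]
}}

```text
time_s: 14.87
position: [0.419, -0.3652, 0.2623]
ee_rot: [2.91, -1.184, 0.001]
force: [-0.7, -0.6, -1.0]
grip_width: 0.0152
grasp_force: 30.0
```

```bash
python3 go.py .419 -.365 .076
```

```text
t 14.87 grasp pt [ 0.4191 -0.3653  0.0823] turn [-0.001 -0.008 -0.013] shift [-0.008 -0.004  0.157] w 0.0152 F [-0.7 -0.6 -1. ] g 30.0 q [ 0.51  0.71  0.24  1.91 -0.29  0.56 -1.4 ]
```

Emit:
{"name": "jog_arm", "arguments": {
  "targets": [
    [[0,0,0],[0,0,0.06],-1],
    [[0,0,0],[0,0,0.05],-1],
    [[0,0,0],[0,0,0.02],-1],
    [[0,0,0],[0,0,0],-1]
  ]
}}

```text
time_s: 15.2
position: [0.4188, -0.365, 0.2566]
ee_rot: [-2.91, 1.184, 0.0]
force: [-0.3, -0.3, -1.8]
grip_width: 0.0152
grasp_force: 30.0
```

Emit:
{"name": "jog_arm", "arguments": {
  "targets": [
    [[0,0,0],[0,0,0.02],-1],
    [[0,0,0],[0,0,0],-1]
  ]
}}

```text
time_s: 15.37
position: [0.4188, -0.3651, 0.256]
ee_rot: [2.91, -1.184, 0.001]
force: [-0.5, 0.2, -1.4]
grip_width: 0.0155
grasp_force: 30.0
```

Emit:
{"name": "jog_arm", "arguments": {
  "targets": [
    [[0,0,0],[0,0,0.02],-1],
    [[0,0,0],[0,0,0],-1]
  ]
}}

```text
time_s: 15.53
position: [0.4188, -0.3652, 0.256]
ee_rot: [-2.91, 1.184, -0.001]
force: [-1.7, 1.7, 5.9]
grip_width: 0.0151
grasp_force: 30.0
```

Emit:
{"name": "jog_arm", "arguments": {
  "targets": [
    [[0,0,0],[0,0,0.02],-1],
    [[0,0,0],[0,0,0],-1]
  ]
}}

```text
time_s: 15.7
position: [0.4188, -0.3653, 0.256]
ee_rot: [-2.91, 1.184, -0.002]
force: [-1.2, 3.2, 12.2]
grip_width: 0.0155
grasp_force: 30.0
```

Seated. Release and rise.

Emit:
{"name": "jog_arm", "arguments": {
  "targets": [
    [[0,0,0],[0,0,-0.03],-1],
    [[0,0,0],[0,0,0],0],
    [[0,0,0],[0,0,0],0],
    [[0,0,0],[0,0,0],0],
    [[0,0,0],[0,0,0],0],
    [[0,0,0],[0,0,-0.2],0],
    [[0,0,0],[0,0,-0.4],0],
    [[0,0,0],[0,0,-0.6],0],
    [[0,0,0],[0,0,-0.7],0],
    [[0,0,0],[0,0,-0.6],0],
    [[0,0,0],[0,0,-0.3],0],
    [[0,0,0],[0,0,0],0]
  ]
}}

```text
time_s: 16.7
position: [0.4193, -0.3658, 0.3708]
ee_rot: [2.908, -1.183, 0.009]
force: [0.4, 0.2, 0.3]
grip_width: 0.0473
grasp_force: 0.0
```

Run:
```python
from go import *
go(.419,-.365,.2)
for n in("wrist","scene","top"):
    p,d=imaging.camera(n);save("f_"+n,p);Q=cloud(n,d).reshape(-1,3);Q=Q[np.isfinite(Q).all(1)]
    for nm,c,z0,z1,r in(("elem knob",(.419,-.365),.076,.09,.03),("elem flange",(.419,-.365),.046,.052,.045),("cover",(.487,-.431),.062,.076,.03),("slim",(.638,-.22),.145,.17,.04)):
        P=Q[(np.hypot(Q[:,0]-c[0],Q[:,1]-c[1])<r)&(Q[:,2]>z0)&(Q[:,2]<z1)]
        if len(P)>3: c,rr=cv2.minEnclosingCircle(P[:,:2].astype(np.float32));print(n,nm,np.round(c,4),rr,np.median(P[:,2]),len(P))
p=cv2.imread("pics/f_scene.png");cv2.imwrite("pics/f.png",cv2.resize(p[220:440,240:460],None,fx=2.5,fy=2.5))
```

```text
t 16.7 grasp pt [ 0.4202 -0.3665  0.1909] turn [-0.006 -0.059 -0.014] shift [-0.048 -0.006 -0.229] w 0.0473 F [0.4 0.2 0.3] g 0.0 q [ 0.46  0.55  0.31  1.83 -0.23  0.79 -1.45]
wrist elem knob [ 0.4183 -0.3641] 0.0079702939838171 0.08008824200292738 300
wrist elem flange [ 0.418  -0.3642] 0.032978951930999756 0.04762924583229727 2485
wrist cover [ 0.4856 -0.4298] 0.010935655795037746 0.0687915003173197 642
scene elem flange [ 0.4188 -0.3661] 0.032684583216905594 0.04965992100926675 255
scene cover [ 0.487  -0.4311] 0.01112199667841196 0.07169877862277257 152
scene slim [ 0.6386 -0.2192] 0.009361013770103455 0.15626313040725953 92
top elem flange [ 0.4138 -0.3616] 0.032118964940309525 0.049745506325515554 317
top cover [ 0.4858 -0.4308] 0.011177785694599152 0.071330926563128 139
top slim [ 0.6373 -0.2201] 0.009570733644068241 0.15631487814226402 146
```

View pics/f.png

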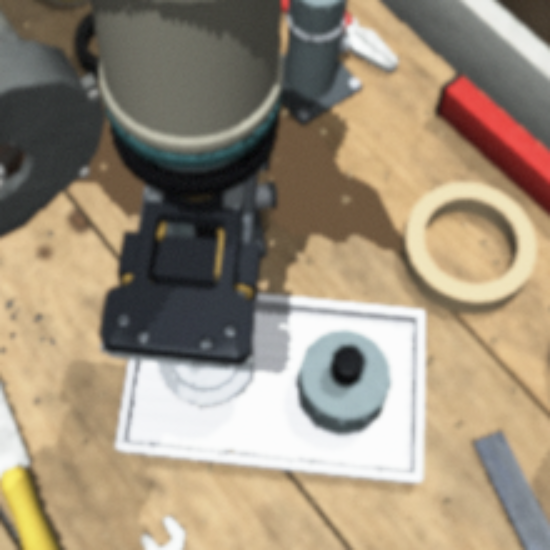

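Both stand upright in the tray (cover around pixel (345,380), element around (207,375) under the gripper). The slim filter hasn't moved, and the gripper is clear.

```bash
python3 -c "
from workcell import ticket
print(ticket.hand_in())"
```

```text
the job is handed in; nothing more can be done
None
```

The job is handed in: the cover and then the filter element were set upright in the tray side by side, about 94 mm apart, the slim filter is where it was, and the gripper is clear, at about 17 s of the 45 s allowed; the hand-in returned no verdict.

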